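# Tuck the bench cover strip under the hearth plate and hold it down

## Robot

A 6-joint arm with a two-finger parallel gripper is mounted at the origin on the work surface. World frame = base frame: x ahead of the robot, y to its left, z up, the work surface at z = 0. Lengths are in m, angles in rad, forces in N, time in s.
With the tool pointing down it reaches from about 0.3 to 0.85 m from the base axis. Payload 4.2 kg.
Tool frame: the origin (TCP) lies at the very end of the fingers, on their centre line; the grasp point (between the pads) lies robot.grasp_offset behind it (robot.grasp_offset is the distance from the TCP to the grasp point, in m); z points along the fingers, y is the line along which they close (so a half turn about z gives the same grasp; the last joint's range is limited). The gripper opens to 91 mm and grips with 3 to 60 N. Pads are 32 mm wide; open, the fingers measure 118 mm over their backs; the gripper's body (76 mm by 178 mm) begins 60 mm behind the grasp point.
Start: joints at [-1.158, 0.32, 1.565, -0, 1.257, -0.02], TCP at [0.241, -0.522, 0.214] pointing down, gripper open.
Joint ranges: [-3.11, 3.11], [-0.84, 2.01], [0.21, 2.61], [-1.34, 4.49], [0.05, 2.63], [-2.56, 2.56]. Speed limits (rad/s): [2.57, 2.57, 3.14, 3.14, 3.14, 3.14].

## Interface

Orientations are given as [roll, pitch, yaw] about the fixed x, y, z axes, in that order (R = Rz(yaw) Ry(pitch) Rx(roll)).
In Python, from workcell import robot gives the robot as it stands.
- The arm moves only by the tool drive_tool, never from a script. Its arguments are lists of equal length, an entry for each row: "travel": the shift along the tool's x, y, z in mm, a list of three; "rot": the turn, a rotation vector about the tool's x, y, z in rad, a list of three; "grip": the opening in per cent of the stroke, from 0 (shut) to 100 (fully open). A call has exactly 10 rows; each row is the pose to reach, as a shift and turn from the pose commanded when the call began, along the tool's axes at that moment; what a row does not reach only later rows make up. A row lasts 1/10 s, in which the tool goes at most 50 mm and 8.59 degrees, less where a joint would pass 70% of its speed; a pose out of reach is approached as far as the arm can. A call with a gripper value outside its range is refused whole. The fingers move at their own pace and stop on an object; "newtons" is the grip in N (left out, the last holds). Time passes only in rows, so rows that repeat a pose let the fingers close, or fill a call up. It gives the time, the measured TCP pose, the force, the opening and the grip force at its end, in the units of the state.
- robot.get_state(): the state, without advancing time (a new reading comes with each control period).
- robot.camera(name): name is "side" or "top" or "wrist"; returns (picture, depth): 384x512x3 uint8, red, green, blue; 384x512 float32, m along the optical axis (not along the pixel's ray), 0 where there is no reading.
- robot.camera_info(name): a dict with "vfov" (degrees; the focal length in pixels is half the picture's height over the tangent of half this angle, whatever the lens; pixels are square), "cx", "cy" (the principal point, pixels), "rvec" (rotation vector, rad) and "tvec" (3), from world to camera coordinates, as OpenCV has them. Camera axes: x right, y down, z forward; pixel columns grow to the right and rows downward; lengths in m; the calibration is good to about 2 mm. A picture is of the moment at which its call begins: read the wrist's pose just before it. camera_info takes no time and is no camera call; for the wrist camera it gives the pose at the moment of the call.
- robot.job_done(): hands the job in; it is judged then, once.
The state is a dict: "t": time; "qpos": joint angles; "joint_vel": joint speeds; "effort": joint torques, N m; "tcp_pos": TCP position; "orientation": TCP orientation; "contact_force": force on the tool from outside, world axes, zero at the start; "torque": the same for the moment, N m; "gripper_width": opening from 0.0 (shut) to 1.0 (fully open); "finger_force": force on a finger pad.
Only numpy, scipy, OpenCV 4.12 (cv2) and the standard library are available. Lean on these libraries where they do the work, as an engineer would, in place of code of your own. Each camera call takes 0.05 s, during which the arm holds its last target. There are 200 camera calls.

## Task

At this glassworker's torch station, pick up the aluminium cover strip by its boxed lip, lay it along the bare plywood at the front of the base board and slide its flat edge in under the free front edge of the steel hearth plate, gently and without lifting the plate, until the strip's lip is flush with the front edge of the board, square and centred across it. Then keep hold and press the strip flat on the plywood with a light, steady push of about 15 N, ready for a workmate to screw it down: finish while still pressing, do not let go. Leave the other tools where they are.

Things in the scene. Friction and masses are not known exactly. Their poses are not given: they have to be found in the camera images.
- board: plywood base board of the torch station, fixed on the bench, 260 x 240 x 12 mm (x, y, z). Origin on its underside, straight below the middle of the hearth plate's free edge; +x points in under the plate, away from the robot. Front edge at x = -80 mm, rear at +180 mm; the front 80 mm are bare plywood (top 12 mm above the bench), the rest lies under the hearth plate
- lap_rest (a point): point on the plywood's upper face straight below the middle of the plate's free edge, 12 mm above the bench; axes as the board's. Here the slot under the plate begins: about 9 mm high at the mouth, 6 mm from 10 mm further in, 130 mm deep, 240 mm wide, open at both sides
- lap_edge (a point): middle of the free front edge of the 2.5 mm steel hearth plate, 22 mm above the bench; the plate's underside is 18 mm above the bench, only its last 10 mm are kicked up. The plate is screwed down along its rear over a 6 mm packer, x = 130 to 180 mm in the board's frame
- lap (a joint): lift of the hearth plate's free front part, rad, about the screw line 130 mm behind its edge: 0 lying down as found, growing as the edge is lifted (0.03 = 4 mm at the edge). It springs back down; about 4 N up at the edge begins to lift it
- strip: aluminium cover strip, loose, flat on the bench left or right of the board: 3 mm sheet, about 0.3 kg, leaf 100 x 220 mm (x, y). Along its -x side a 48 mm high upstand, its top folded inward into a boxed lip. Origin under the leaf's centre; the flat edge to tuck is the +x edge. With the upstand flush with the board's front edge, the flat edge is 20 mm under the plate
- strip_lip (a point): centre of the strip's boxed lip, to be gripped: 12 mm thick across x (x = -50 to -38 mm in the strip's frame), 23 mm tall (25 to 48 mm above the strip's underside), full length in y. This point is 36 mm above the underside and 94 mm behind the flat edge; axes as the strip's
- edge_left (a point): +y corner of the strip's flat edge, at its underside (strip frame x = 50, y = 110, z = 0 mm)
- edge_right (a point): -y corner of the strip's flat edge, at its underside (strip frame x = 50, y = -110, z = 0 mm)
- paddle: graphite paddle lying on the bench: black slab 100 x 75 x 12 mm on a round wooden handle; origin under the neck, handle along -x
- pliers: pliers with red handles lying on the bench, 185 mm long; origin by the pivot
- tin: open copper-coloured tin, 72 mm across, 105 mm tall, thin steel mandrels standing in it up to 210 mm; origin under its centre
- jar: little amber jar, 38 mm across, 55 mm tall, standing on the screwed-down rear of the hearth plate; origin under its centre
- tweezers: steel tweezers lying near the robot, 155 mm long, 6 mm high; origin under the middle
There are look-alikes about, which are no part of the job. There is more than one size of the strip; the one meant has the size given above.

How it is judged:
By the outcome, as a careful person would: the job done as asked, in the order asked, and still so for the second after the job is handed in, while the arm keeps its last pose, push and grip.
It also fails if it takes over 53 s, if anything falls off the work surface, if the arm or the gripper's body presses on something with over 40 N, if the wrist force passes 120 N, or if a joint passes its speed limit or range.

## Working session

There is one attempt and no reset: what is moved stays moved. The work goes in short steps, Python scripts to look and compute and a tool call to move; the robot and the scene stay as the last step left them, time stands still between calls to the robot, and variables do not carry over. Pictures are saved under pics/ and viewed, at most 10 in all, crops included, and the job is handed in when it is done.

Besides the shell and the picture viewer there is one more tool, called after ">>>" by a JSON object that holds its "fn" and its "kwargs". drive_tool: Moves the arm, as the interface text tells. Its arguments: {"type":"object","properties":{"travel":{"type":"array"},"rot":{"type":"array"},"grip":{"type":"array"},"newtons":{"type":"number"}},"required":["travel","rot","grip"]}

```bash
ls; mkdir -p pics; cat > h.py <<'E'
from workcell import robot
import numpy as np, cv2
def cam(n):
    i=robot.camera_info(n); p,d=robot.camera(n)
    R=cv2.Rodrigues(np.array(i['rvec'],float))[0]; t=np.array(i['tvec'],float).ravel()
    return p,d,dict(f=p.shape[0]/2/np.tan(np.radians(i['vfov'])/2),cx=i['cx'],cy=i['cy'],R=R,t=t,info=i)
def ray(c,u,v):
    d=c['R'].T@np.array([(u-c['cx'])/c['f'],(v-c['cy'])/c['f'],1.]); return -c['R'].T@c['t'],d
def atz(c,u,v,z):
    o,d=ray(c,u,v); return o+d*(z-o[2])/d[2]
def cloud(d,c):
    v,u=np.indices(d.shape); P=np.stack([(u-c['cx'])/c['f']*d,(v-c['cy'])/c['f']*d,d],-1)
    return (P-c['t'])@c['R']
def proj(c,P):
    q=c['R']@np.array(P)+c['t']; return c['f']*q[0]/q[2]+c['cx'],c['f']*q[1]/q[2]+c['cy']
E
python3 - <<'E'
from h import *
import pickle
print(robot.get_state(), robot.grasp_offset)
o={}
for n in ["top","side"]:
    p,d,c=cam(n); o[n]=(p,d,c); print(n,c['info'])
    cv2.imwrite(f"pics/{n}0.png",cv2.resize(p[:,:,::-1],(800,600),interpolation=cv2.INTER_CUBIC))
pickle.dump(o,open('o0.pkl','wb'))
E
```

```text
pics
{'t': 0.0, 'qpos': array([-1.15799901e+00,  3.20290296e-01,  1.56568331e+00, -3.74706269e-05,
        1.25735264e+00, -1.99671250e-02]), 'joint_vel': array([-7.52744150e-04, -5.16873687e-04,  1.12292314e-03,  2.78359727e-06,
        1.21699539e-03,  3.80057853e-04]), 'effort': array([-8.54435712e-06, -4.12454832e+01, -2.31980073e+01,  7.26207113e-02,
        4.55174118e-02, -1.62525362e-04]), 'tcp_pos': array([ 0.24095265, -0.52153309,  0.21311952]), 'orientation': array([-3.13985869e+00,  1.00516424e-06,  4.32776032e-01]), 'contact_force': array([-0.00103071, -0.3026879 , -0.65789961]), 'torque': array([-0.04095361, -0.01336237,  0.02545953]), 'finger_force': 0.0, 'gripper_width': 1.0024645669622472} 0.0188
top {'vfov': 43.60199197147445, 'cx': 262.70591767191326, 'cy': 191.63530058324005, 'rvec': array([ 2.10256074, -2.13098086,  0.21675062]), 'tvec': array([-0.0700589 ,  0.50765603,  1.64844833])}
side {'vfov': 42.933434255612056, 'cx': 259.87510910884095, 'cy': 194.34900199722625, 'rvec': array([ 0.07342866,  2.78041261, -1.45306402]), 'tvec': array([0.53080841, 0.07052044, 1.82556868])}
```

View pics/top0.png

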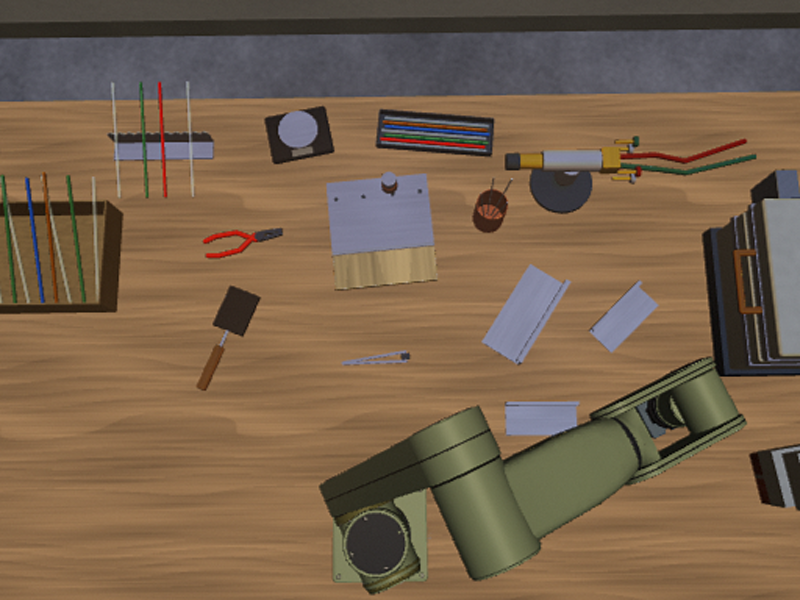

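View pics/side0.png

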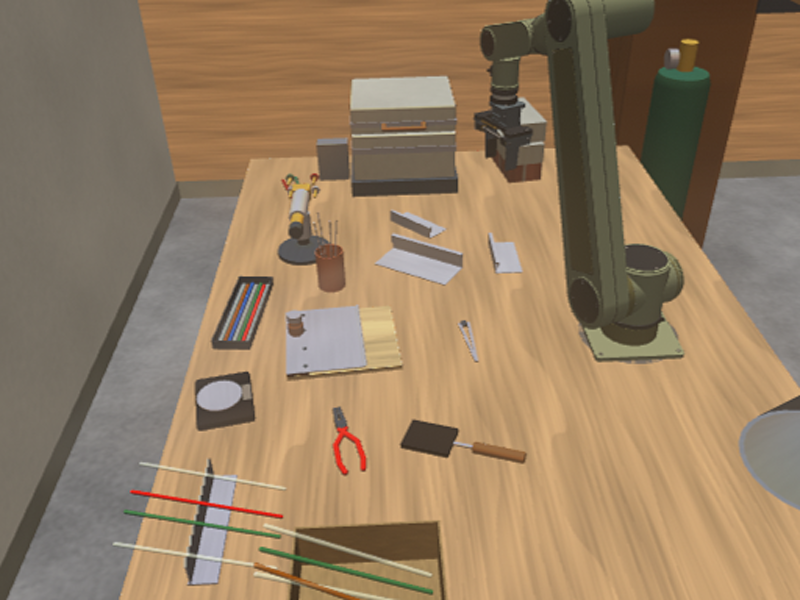

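The top view shows the board at about (385,232) with its bare front edge at (337,290)–(438,279). There are three strip-like parts: the large one at (527,313), and smaller ones at (623,317) and (541,418). The large one looks like the 100x220 strip. I'll confirm its size and crop in closer.

```bash
python3 - <<'E'
from h import *
import pickle
o=pickle.load(open('o0.pkl','rb')); p,d,c=o['top']
s=512/800
a=cv2.resize(p[160:240,300:430,::-1],None,fx=6,fy=6,interpolation=cv2.INTER_CUBIC)
b=cv2.resize(p[100:195,195:295,::-1],None,fx=6,fy=6,interpolation=cv2.INTER_CUBIC)
cv2.imwrite('pics/cropA.png',a); cv2.imwrite('pics/cropB.png',b)
W=cloud(d,c)
for n,(u,v) in dict(bench=(600,380),leaf=(520,310),plate=(380,215),ply=(385,268)).items():
    q=W[int(v*s)-3:int(v*s)+4,int(u*s)-3:int(u*s)+4].reshape(-1,3); print(n,q.mean(0),q.std(0))
for n,(u,v) in dict(bigFL=(530,265),bigFR=(570,281),bigBR=(519,363),bigBL=(483,343)).items(): print(n,atz(c,u*s,v*s,.003))
for u,v in [(640,282),(657,303),(611,351),(589,332)]: print('sm',atz(c,u*s,v*s,.003))
for u,v in [(505,402),(578,402),(578,434),(505,434)]: print('sm2',atz(c,u*s,v*s,.003))
E
```

```text
bench [ 3.24091163e-01 -5.08024531e-01 -2.65625593e-04] [0.00706387 0.00712377 0.00408205]
leaf [ 0.48930196 -0.32837809  0.00446425] [0.00742811 0.00722968 0.00374968]
plate [ 0.71960784 -0.00706849  0.02102331] [0.00793376 0.00736385 0.00422475]
ply [ 0.59249319 -0.01700428  0.01204663] [0.00767184 0.00730945 0.00353487]
bigFL [ 0.59552043 -0.35960746  0.003     ]
bigFR [ 0.55565518 -0.45164875  0.003     ]
bigBR [ 0.36447302 -0.32386305  0.003     ]
bigBL [ 0.4118139  -0.24283603  0.003     ]
sm [ 0.55108046 -0.61565149  0.003     ]
sm [ 0.5004052  -0.65153995  0.003     ]
sm [ 0.38932076 -0.53673322  0.003     ]
sm [ 0.43418585 -0.48880855  0.003     ]
sm2 [ 0.27615666 -0.28831692  0.003     ]
sm2 [ 0.27392303 -0.45400673  0.003     ]
sm2 [ 0.20247042 -0.44984287  0.003     ]
sm2 [ 0.2046957  -0.28554509  0.003     ]
```

View pics/cropA.png

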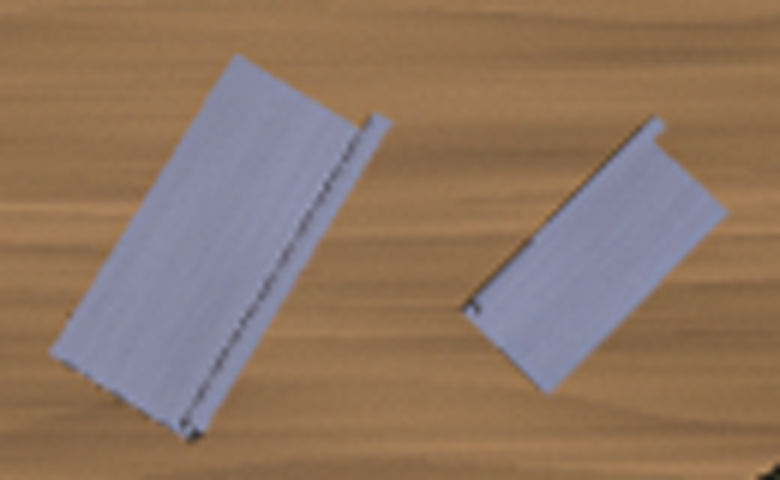

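View pics/cropB.png

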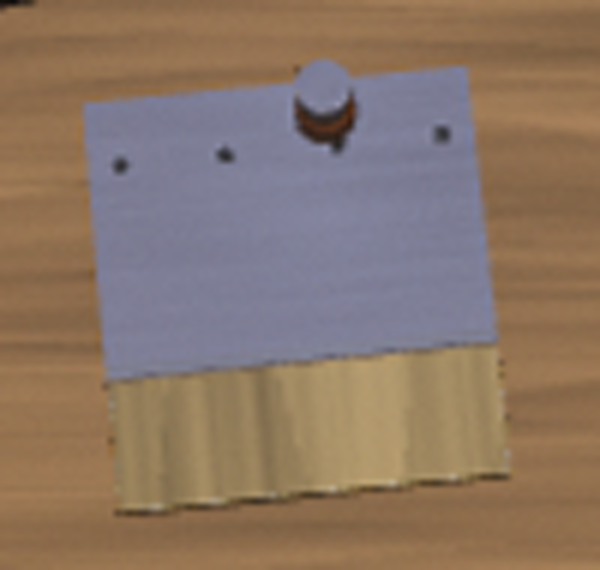

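The large one is the strip: its flat edge measures 0.217 m, against about 0.165 m for the two small ones. In crop A its flat edge runs (237,55)–(51,353) and its lip is on the right. In crop B the front edge of the board runs (118,512)–(510,475) and the free edge of the plate (105,380)–(497,343). Next I'll fit both poses.

```bash
cat >> h.py <<'E'
from scipy.optimize import least_squares
def fit(obs,x0):
    """obs: list of (cam,uv,model xyz); returns x,y,yaw, residual px"""
    def r(x):
        C,S=np.cos(x[2]),np.sin(x[2]); out=[]
        for c,uv,m in obs:
            out+=list(np.subtract(proj(c,(x[0]+C*m[0]-S*m[1],x[1]+S*m[0]+C*m[1],m[2])),uv))
        return out
    s=least_squares(r,x0); return s.x,np.round(s.fun.reshape(-1,2),1)
E
python3 - <<'E'
from h import *
import pickle
o=pickle.load(open('o0.pkl','rb')); p,d,c=o['top']
print('camera at',-c['R'].T@c['t'])
A=lambda u,v:((u+.5)/6-.5+300,(v+.5)/6-.5+160)
B=lambda u,v:((u+.5)/6-.5+195,(v+.5)/6-.5+100)
st=[(c,A(237,54),(.05,-.11,.003)),(c,A(51,353),(.05,.11,.003)),(c,A(393,122),(-.05,-.11,.048)),(c,A(372,112),(-.038,-.11,.048)),(c,A(203,435),(-.05,.11,.048)),(c,A(182,425),(-.038,.11,.048))]
x,r=fit(st,(.48,-.35,1.0)); print('strip',x,np.degrees(x[2]),r.tolist())
C,S=np.cos(x[2]),np.sin(x[2]); print('lip',x[0]-.044*C,x[1]-.044*S)
bo=[(c,B(118,511),(-.08,.12,.012)),(c,B(510,474),(-.08,-.12,.012)),(c,B(105,381),(0,.12,.022)),(c,B(497,344),(0,-.12,.022)),(c,B(84,103),(.18,.12,.0205)),(c,B(467,67),(.18,-.12,.0205))]
x,r=fit(bo,(.6,0,.05)); print('board',x,np.degrees(x[2]),r.tolist())
print('tin base',atz(c,490*.64,228*.64,0),'tweez',atz(c,345*.64,363*.64,0),atz(c,410*.64,356*.64,0))
E
```

```text
camera at [ 0.16699507 -0.06972407  1.7167574 ]
strip [ 0.47991974 -0.3398684   0.9901811 ] 56.73319821067648 [[-0.3, 0.0], [-0.4, 0.1], [-0.2, 0.2], [0.4, 0.1], [-0.1, -0.1], [0.5, -0.3]]
lip 0.45578404999014716 -0.37665791703239
board [ 0.63162468 -0.01341291  0.08434182] 4.832430526388496 [[-0.2, 0.2], [0.1, 0.1], [0.0, -0.0], [0.1, -0.1], [-0.2, -0.2], [0.1, -0.1]]
tin base [ 0.68831146 -0.26891471  0.        ] tweez [0.37017382 0.07526519 0.        ] [ 0.38432957 -0.07418489  0.        ]
```

>>> {"fn": "drive_tool", "kwargs": {"travel": [[26,-4,6],[51,-8,12],[77,-12,18],[102,-16,24],[128,-21,30],[154,-25,36],[179,-29,42],[205,-33,48],[230,-37,54],[256,-42,60]], "rot": [[0,0,-0.14],[0,0,-0.28],[0,0,-0.42],[0,0,-0.56],[0,0,-0.7],[0,0,-0.84],[0,0,-0.98],[0,0,-1.12],[0,0,-1.26],[0,0,-1.4]], "grip": [100,100,100,100,100,100,100,100,100,100]}}

```text
t: 1.1
tcp_pos: [0.4565, -0.3757, 0.1532]
orientation: [-3.141, -0.001, 1.839]
contact_force: [0.7, 0.2, 0.0]
gripper_width: 1.002
finger_force: 0.0
```

>>> {"fn": "drive_tool", "kwargs": {"travel": [[0,0,0],[0,0,0],[0,0,0],[0,0,0],[0,0,0],[0,0,0],[0,0,0],[0,0,0],[0,0,0],[0,0,0]], "rot": [[0,0,-0.14],[0,0,-0.28],[0,0,-0.42],[0,0,-0.56],[0,0,-0.7],[0,0,-0.728],[0,0,-0.728],[0,0,-0.728],[0,0,-0.728],[0,0,-0.728]], "grip": [100,100,100,100,100,100,100,100,100,100]}}

```text
t: 2.1
tcp_pos: [0.4559, -0.3765, 0.1539]
orientation: [-3.142, 0.0, 2.56]
contact_force: [-0.3, -1.4, -0.0]
gripper_width: 0.998
finger_force: 0.0
```

```bash
python3 - <<'E'
from h import *
import pickle
o={}
for n in ["wrist"]:
    p,d,c=cam(n); o[n]=(p,d,c)
    cv2.imwrite(f"pics/{n}1.png",cv2.resize(p[:,:,::-1],(800,600),interpolation=cv2.INTER_CUBIC))
pickle.dump(o,open('o1.pkl','wb'))
s=robot.get_state(); print(s['tcp_pos'],s['orientation'],s['qpos'],s['contact_force'])
print('cam',-c['R'].T@c['t'],c['R'])
x=np.array([.47992,-.33987,.99018]);C,S=np.cos(x[2]),np.sin(x[2])
for m in [(-.05,-.11,.048),(-.05,.11,.048),(.05,.11,.003),(.05,-.11,.003),(-.038,0,.048),(-.05,0,.048)]:
    u,v=proj(c,(x[0]+C*m[0]-S*m[1],x[1]+S*m[0]+C*m[1],m[2])); print(m,u/.64,v/.64)
E
```

```text
[ 0.45594962 -0.37649542  0.15396057] [-3.14155797e+00  5.09326230e-05  2.56020355e+00] [-7.09673632e-01  3.87516014e-01  1.61831989e+00 -3.07486805e-05
  1.13570180e+00 -1.69906789e+00] [ 0.06899254 -0.88410431 -0.79634524]
cam [ 0.39180161 -0.33467772  0.32356968] [[ 5.49489639e-01  8.35500489e-01 -2.63354036e-04]
 [ 8.05439006e-01 -5.29635043e-01  2.65997610e-01]
 [ 2.22101652e-01 -1.46375046e-01 -9.63973652e-01]]
(-0.05, -0.11, 0.048) 387.984710197264 440.70530787805956
(-0.05, 0.11, 0.048) 385.8735788198778 131.2605054378426
(0.05, 0.11, 0.003) 524.9591188315823 139.16404297783058
(0.05, -0.11, 0.003) 504.1170142688365 409.9326912637352
(-0.038, 0, 0.048) 404.371624040037 301.7942064572539
(-0.05, 0, 0.048) 387.0371354741423 301.8119750733736
```

View pics/wrist1.png

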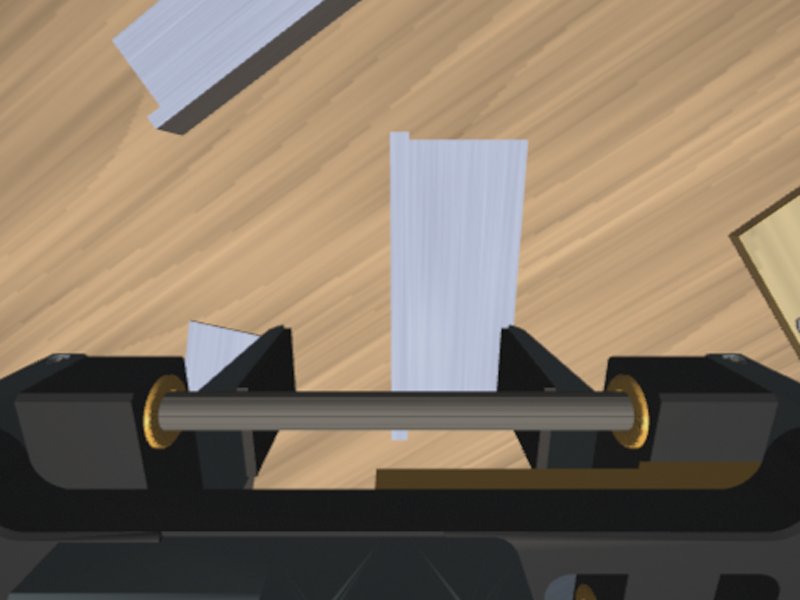

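The wrist view matches the fit to about 1–2 mm: lip edge at (390,132)–(391,440), leaf corner at (527,140). The fingers straddle the lip, so I'm going down to close.

>>> {"fn": "drive_tool", "kwargs": {"travel": [[0,1,20],[0,1,40],[0,1,60],[0,1,80],[0,1,100],[0,1,115],[0,1,125],[0,1,132],[0,1,136],[0,1,136]], "rot": [[0,0,0],[0,0,0],[0,0,0],[0,0,0],[0,0,0],[0,0,0],[0,0,0],[0,0,0],[0,0,0],[0,0,0]], "grip": [100,100,100,100,100,100,90,70,50,40], "newtons": 40}}

```text
t: 3.15
tcp_pos: [0.4565, -0.3757, 0.0179]
orientation: [-3.142, -0.0, 2.561]
contact_force: [-0.2, 1.2, 0.5]
gripper_width: 0.681
finger_force: 0.0
```

>>> {"fn": "drive_tool", "kwargs": {"travel": [[0,0,0],[0,0,0],[0,0,0],[0,0,0],[0,0,0],[0,0,0],[0,0,0],[0,0,0],[0,0,0],[0,0,0]], "rot": [[0,0,0],[0,0,0],[0,0,0],[0,0,0],[0,0,0],[0,0,0],[0,0,0],[0,0,0],[0,0,0],[0,0,0]], "grip": [25,20,15,12,8,5,5,5,5,5], "newtons": 40}}

```text
t: 4.15
tcp_pos: [0.4567, -0.3755, 0.018]
orientation: [3.141, 0.0, 2.561]
contact_force: [0.8, 1.4, 1.1]
gripper_width: 0.13
finger_force: 40.0
```

>>> {"fn": "drive_tool", "kwargs": {"travel": [[0,0,-4],[0,0,-10],[0,0,-20],[0,0,-32],[0,0,-44],[0,0,-54],[0,0,-60],[3,6,-60],[10,20,-60],[20,42,-60]], "rot": [[0,0,0],[0,0,0],[0,0,0],[0,0,0],[0,0,0],[0,0,0.02],[0,0,0.06],[0,0,0.12],[0,0,0.18],[0,0,0.25]], "grip": [5,5,5,5,5,5,5,5,5,5]}}

```text
t: 5.15
tcp_pos: [0.463, -0.3302, 0.0788]
orientation: [-3.142, 0.002, 2.306]
contact_force: [-0.2, -0.4, -3.3]
gripper_width: 0.129
finger_force: 40.0
```

```bash
cat > go.py <<'E'
from h import *
import sys
# distance from measured TCP to lip target bx,by (board frame, m), in tool axes
B=np.array([.63162,-.01341]); yb=.08434
def go(bx,by=0):
    s=robot.get_state(); w=s['orientation'][2]
    T=B+np.array([[np.cos(yb),-np.sin(yb)],[np.sin(yb),np.cos(yb)]])@[bx,by]-s['tcp_pos'][:2]
    print('tool dx,dy mm',1e3*(T[0]*np.cos(w)+T[1]*np.sin(w)),1e3*(T[0]*np.sin(w)-T[1]*np.cos(w)),'rotz',-(yb+np.pi/2-w),'z',s['tcp_pos'][2],'rpy',s['orientation'],'F',s['contact_force'],'t',s['t'])
if __name__=='__main__': go(float(sys.argv[1])/1e3)
E
python3 go.py -129
```

```text
tool dx,dy mm 200.06010986036833 234.88150317746167 rotz 0.6505959946561273 z 0.07882356686914982 rpy [-3.14154337e+00  1.74999756e-03  2.30573232e+00] F [-0.1728674  -0.44467701 -3.31318945] t 5.15
```

>>> {"fn": "drive_tool", "kwargs": {"travel": [[15,18,0],[34,41,0],[56,66,0],[80,94,0],[104,122,0],[128,150,0],[150,176,0],[170,200,0],[187,220,0],[200,235,0]], "rot": [[0,0,0.07],[0,0,0.15],[0,0,0.24],[0,0,0.33],[0,0,0.42],[0,0,0.5],[0,0,0.57],[0,0,0.62],[0,0,0.65],[0,0,0.65]], "grip": [5,5,5,5,5,5,5,5,5,5]}}

```text
t: 6.15
tcp_pos: [0.5017, -0.0218, 0.0788]
orientation: [3.141, -0.0, 1.661]
contact_force: [0.5, 0.1, -3.0]
gripper_width: 0.125
finger_force: 40.0
```

>>> {"fn": "drive_tool", "kwargs": {"travel": [[0,0,0],[0,0,0],[0,0,0],[0,0,0],[0,0,0],[0,0,0],[0,0,0],[0,0,0],[0,0,0],[0,0,0]], "rot": [[0,0,0],[0,0,0],[0,0,0],[0,0,0],[0,0,0],[0,0,0],[0,0,0],[0,0,0],[0,0,0],[0,0,0]], "grip": [5,5,5,5,5,5,5,5,5,5]}}

```text
t: 7.15
tcp_pos: [0.5015, -0.0234, 0.0779]
orientation: [3.142, 0.0, 1.661]
contact_force: [-0.3, 0.2, -3.5]
gripper_width: 0.127
finger_force: 40.0
```

```bash
python3 - <<'E'
from h import *
import pickle
from go import go
o={}
for n in ["wrist","top","side"]:
    o[n]=cam(n)
p=o['wrist'][0]; cv2.imwrite("pics/wrist2.png",cv2.resize(p[:,:,::-1],(800,600),interpolation=cv2.INTER_CUBIC))
cv2.imwrite("pics/top2.png",cv2.resize(o['top'][0][115:215,195:320,::-1],None,fx=6,fy=6,interpolation=cv2.INTER_CUBIC))
cv2.imwrite("pics/side2.png",cv2.resize(o['side'][0][170:270,170:300,::-1],None,fx=6,fy=6,interpolation=cv2.INTER_CUBIC))
pickle.dump(o,open('o2.pkl','wb')); go(-.129)
c=o['wrist'][2]; yb=.08434;C,S=np.cos(yb),np.sin(yb)
for m in [(-.08,.12,.012),(-.08,-.12,.012),(0,.12,.022),(0,-.12,.022)]:
    u,v=proj(c,(.63162+C*m[0]-S*m[1],-.01341+S*m[0]+C*m[1],m[2])); print('board',m,u/.64,v/.64)
E
```

```text
tool dx,dy mm -1.0053430829970385 1.471248502214901 rotz 0.005769653309412259 z 0.0779532287373701 rpy [3.14153232e+00 1.25136559e-04 1.66090598e+00] F [ 0.18483945  0.33168927 -3.41810768] t 7.3
board (-0.08, 0.12, 0.012) 496.17806403252655 101.62551841659383
board (-0.08, -0.12, 0.012) 471.1979012333474 489.17538601060284
board (0, 0.12, 0.022) 661.2784525348724 98.57683571430162
board (0, -0.12, 0.022) 596.3070755712785 500.58241221121216
```

View pics/wrist2.png

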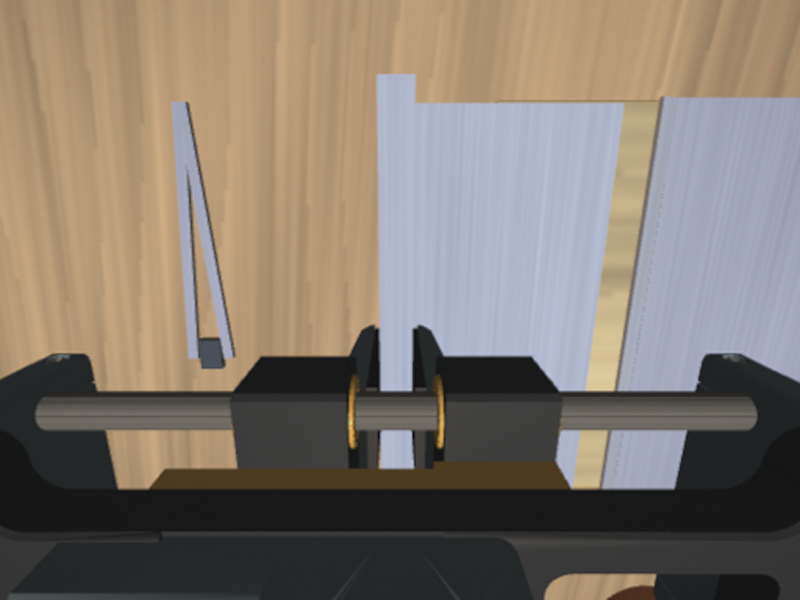

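View pics/top2.png

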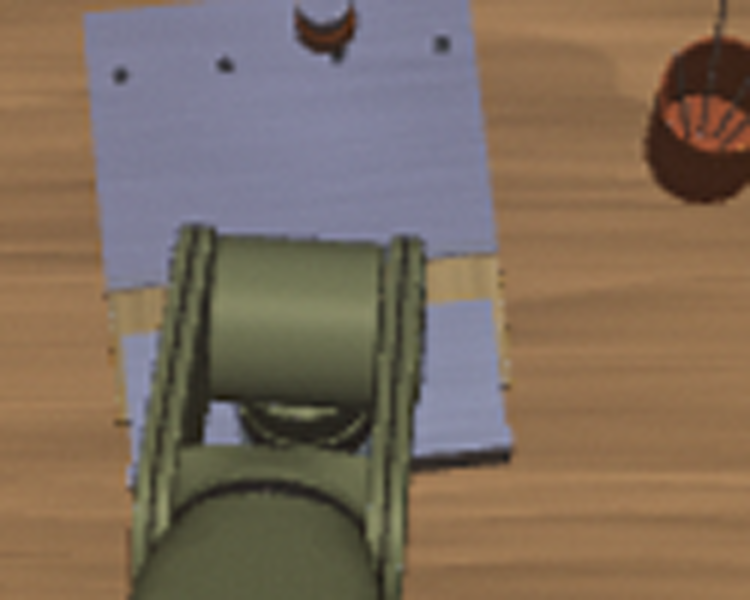

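The wrist view shows the strip held over the bare plywood: lip end at (377–415,74), flat corner at (623,103), plate corner at (662,97) against (661,99) predicted. Next I'll check how the strip sits in the hand.

```bash
python3 - <<'E'
from h import *
import pickle
o=pickle.load(open('o2.pkl','rb')); c=o['wrist'][2]
T=np.array([.5015,-.0234]); yw=1.6609-np.pi/2; z0=.078-.018
C,S=np.cos(yw),np.sin(yw)
for n,m,q in [('lipL-out',(-.05,.11,.048),(377,73.5)),('lipL-in',(-.038,.11,.048),(415.5,74)),('leafL',(.05,.11,.003),(623.5,103))]:
    a,b=m[0]+.044,m[1]
    u,v=proj(c,(T[0]+C*a-S*b,T[1]+S*a+C*b,m[2]+z0)); W=atz(c,q[0]*.64,q[1]*.64,m[2]+z0)[:2]-T
    print(n,'pred',u/.64,v/.64,'seen',q,'meas in strip axes from lip',1e3*(W[0]*C+W[1]*S),1e3*(-W[0]*S+W[1]*C),'exp',1e3*a,1e3*b)
t=o['top'][2]
for n,m,q in [('leafR',(.05,-.11,.003),(493,299)),('lipR-out',(-.05,-.11,.048),(512,447))]:
    a,b=m[0]+.044,m[1]; uv=((q[0]+.5)/6-.5+195,(q[1]+.5)/6-.5+115)
    W=atz(t,*uv,m[2]+z0)[:2]-T
    print(n,'top: meas',1e3*(W[0]*C+W[1]*S),1e3*(-W[0]*S+W[1]*C),'exp',1e3*a,1e3*b)
# plate corners in wrist -> board origin check
W=atz(c,662*.64,97.5*.64,.022); print('plate corner +y wrist',W, 'fit',.63162-.12*np.sin(.08434),-.01341+.12*np.cos(.08434))
E
```

```text
lipL-out pred 380.01523116495 70.06925666160608 seen (377, 73.5) meas in strip axes from lip -6.926623428481717 109.06284180232947 exp -6.000000000000005 110.0
lipL-in pred 419.5535173906344 70.05073957186414 seen (415.5, 74) meas in strip axes from lip 4.783436635677354 108.92101443711381 exp 5.999999999999998 110.0
leafL pred 628.9374558493254 100.00066663714352 seen (623.5, 103) meas in strip axes from lip 91.94487700583258 108.87881094827942 exp 94.0 110.0
leafR top: meas 91.10540282624372 -113.37551872535431 exp 94.0 -110.0
lipR-out top: meas -8.367320921190815 -111.97945080148997 exp -6.000000000000005 -110.0
plate corner +y wrist [0.62174154 0.10667645 0.022     ] fit 0.6215111943390872 0.10616345879462505
```

>>> {"fn": "drive_tool", "kwargs": {"travel": [[0,1,5],[0,2,12],[0.5,3,20],[0.5,3,28],[0.5,3,35],[0.5,3,40],[0.5,3,43],[0.5,3,45],[0.5,3,46],[0.5,3,46]], "rot": [[0,0,0.003],[0,0,0.006],[0,0,0.006],[0,0,0.006],[0,0,0.006],[0,0,0.006],[0,0,0.006],[0,0,0.006],[0,0,0.006],[0,0,0.006]], "grip": [5,5,5,5,5,5,5,5,5,5]}}

```text
t: 8.3
tcp_pos: [0.5045, -0.0227, 0.032]
orientation: [3.141, 0.0, 1.655]
contact_force: [0.3, 0.0, -3.0]
gripper_width: 0.125
finger_force: 40.0
```

>>> {"fn": "drive_tool", "kwargs": {"travel": [[0,0,0.2],[0,0,0.4],[0,0,0.6],[0,0,0.8],[0,0,1],[0,0,1.2],[0,0,1.4],[0,0,1.5],[0,0,1.5],[0,0,1.5]], "rot": [[0,0,0],[0,0,0],[0,0,0],[0,0,0],[0,0,0],[0,0,0],[0,0,0],[0,0,0],[0,0,0],[0,0,0]], "grip": [5,5,5,5,5,5,5,5,5,5]}}

```text
t: 9.3
tcp_pos: [0.5045, -0.0227, 0.0305]
orientation: [3.141, 0.0, 1.655]
contact_force: [-0.1, -0.5, -2.9]
gripper_width: 0.131
finger_force: 40.0
```

```bash
python3 go.py -127.5
```

```text
tool dx,dy mm -1.4803488587625968 -0.03414244496642543 rotz -0.00037553643164844885 z 0.030451686373171957 rpy [3.14148905e+00 8.20614768e-05 1.65476079e+00] F [-0.13919399 -0.52093209 -2.90636212] t 9.3
```

>>> {"fn": "drive_tool", "kwargs": {"travel": [[0,3,0],[0,7,0],[0,12,0],[0,17,0],[0,22,0],[0,27,0],[0,32,0],[0,36,0],[0,39,0],[0,40,0]], "rot": [[0,0,0],[0,0,0],[0,0,0],[0,0,0],[0,0,0],[0,0,0],[0,0,0],[0,0,0],[0,0,0],[0,0,0]], "grip": [5,5,5,5,5,5,5,5,5,5]}}

```text
t: 10.3
tcp_pos: [0.5447, -0.0193, 0.0304]
orientation: [3.141, 0.0, 1.655]
contact_force: [0.9, 0.4, -2.9]
gripper_width: 0.13
finger_force: 40.0
```

```bash
python3 - <<'E'
from h import *
import pickle
from go import go
o={}
for n in ["wrist","top","side"]:
    o[n]=cam(n)
pickle.dump(o,open('o3.pkl','wb')); go(-.0725)
w=cv2.resize(o['wrist'][0][20:220,220:470,::-1],(500,400),interpolation=cv2.INTER_CUBIC)
a=cv2.resize(o['side'][0][180:255,175:265,::-1],None,fx=6,fy=6,interpolation=cv2.INTER_CUBIC)
cv2.imwrite("pics/side3.png",a)
cv2.imwrite("pics/top3.png",cv2.resize(o['top'][0][130:210,195:295,::-1],None,fx=7,fy=7,interpolation=cv2.INTER_CUBIC))
E
```

```text
tool dx,dy mm -1.4898574045218596 15.21463821565542 rotz -0.000328072070219676 z 0.030383514828731875 rpy [-3.14118794e+00  1.46083326e-05  1.65480825e+00] F [-0.12440403 -0.04337178 -2.84891646] t 10.45
```

View pics/side3.png

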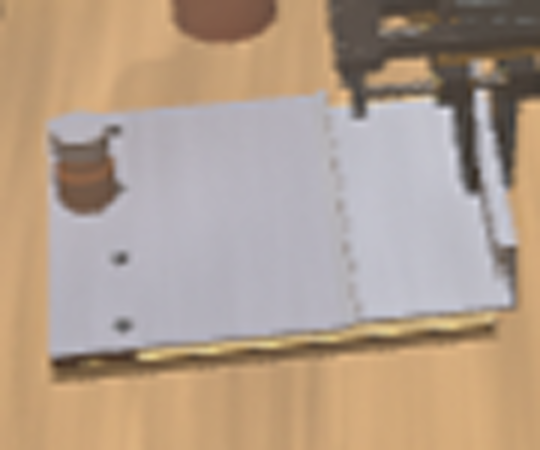

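The side crop shows the leaf already under the plate edge, at (325,95)–(357,320), with the plate not lifted. The upstand overhangs the board front at (515,305). I'll slide on most of the way and then measure.

>>> {"fn": "drive_tool", "kwargs": {"travel": [[0,1,0],[0,2.5,0],[0,4,0],[0,5.5,0],[0,7,0],[0,8.5,0],[0,10,0],[0,11.5,0],[0,12,0],[0,12,0]], "rot": [[0,0,0],[0,0,0],[0,0,0],[0,0,0],[0,0,0],[0,0,0],[0,0,0],[0,0,0],[0,0,0],[0,0,0]], "grip": [5,5,5,5,5,5,5,5,5,5]}}

```text
t: 11.45
tcp_pos: [0.5563, -0.0183, 0.0304]
orientation: [-3.142, 0.0, 1.655]
contact_force: [-0.0, -0.0, -3.6]
gripper_width: 0.13
finger_force: 40.0
```

```bash
python3 - <<'E'
from h import *
import pickle
from go import go
o={}
for n in ["wrist","top","side"]:
    o[n]=cam(n)
pickle.dump(o,open('o4.pkl','wb')); go(-.0725)
w=cv2.resize(o['wrist'][0][30:215,230:430,::-1],(800,740),interpolation=cv2.INTER_CUBIC)[:600]
cv2.imwrite("pics/wrist4.png",w)
a=cv2.resize(o['side'][0][212:252,215:270,::-1],None,fx=10,fy=10,interpolation=cv2.INTER_CUBIC)
b=cv2.resize(o['top'][0][150:190,240:290,::-1],None,fx=10,fy=10,interpolation=cv2.INTER_CUBIC)[:, :]
b2=cv2.resize(o['top'][0][150:190,205:250,::-1],None,fx=8,fy=8,interpolation=cv2.INTER_CUBIC)
cv2.imwrite("pics/side4.png",a)
cv2.imwrite("pics/top4.png",cv2.resize(o['top'][0][145:195,205:290,::-1],None,fx=9,fy=9,interpolation=cv2.INTER_CUBIC))
c=o['wrist'][2]; yb=.08434;C,S=np.cos(yb),np.sin(yb)
for m in [(-.08,.12,.012),(0,.12,.022),(0,-.12,.022)]:
    u,v=proj(c,(.63162+C*m[0]-S*m[1],-.01341+S*m[0]+C*m[1],m[2])); print('board',m,(u-230)*4,(v-30)*4)
E
```

```text
tool dx,dy mm -1.4742602273261978 3.0927837646912066 rotz -0.0003061715971586221 z 0.030421035492785232 rpy [-3.14145306e+00  7.75602688e-05  1.65483016e+00] F [ 1.03037056  0.0708845  -3.41234796] t 11.6
board (-0.08, 0.12, 0.012) 72.0785764387823 82.66165676268679
board (0, 0.12, 0.022) 599.0569711435458 65.67497052636816
board (0, -0.12, 0.022) 455.1189790526714 1324.3037482266895
```

View pics/wrist4.png

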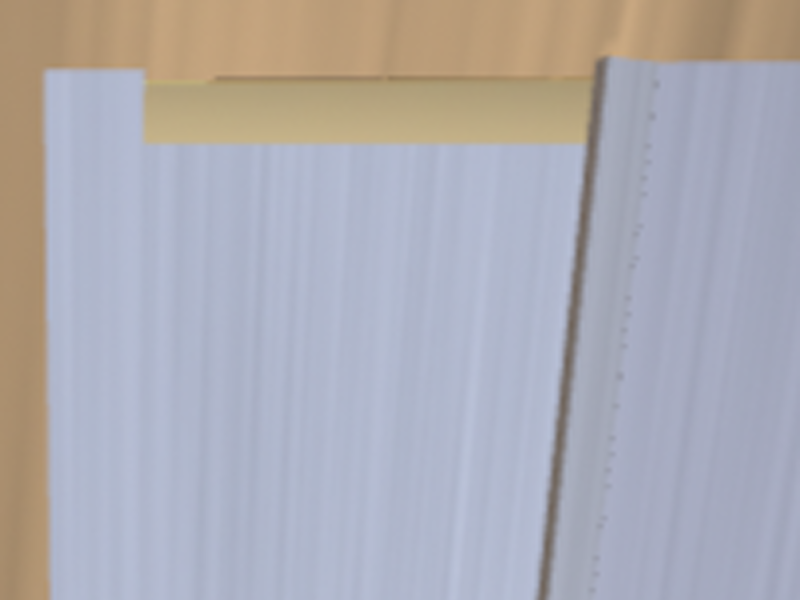

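View pics/top4.png

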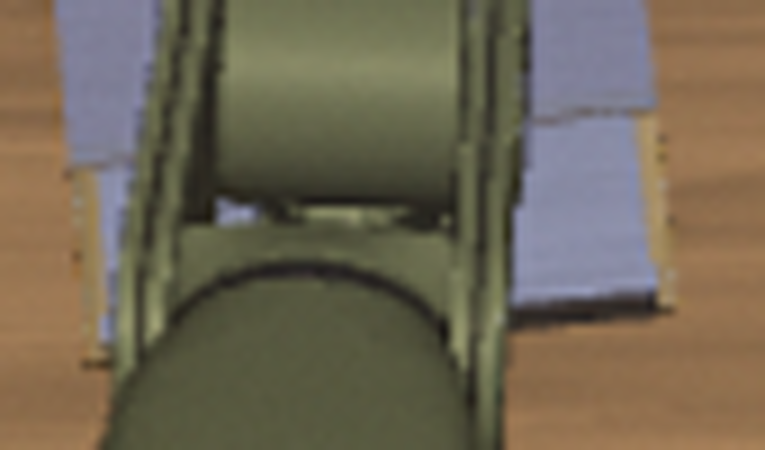

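The wrist crop shows the lip end at (45–144,70), the leaf side at row 143, the board side at row 80 and the plate corner at (603,58). The plate is lying down and the strip is in the slot. In the top crop the right-hand margins are the leaf at (640,115)–(660,290) against the board at (655,115)–(675,305). I'll turn these into offsets.

```bash
python3 - <<'E'
from h import *
import pickle
o=pickle.load(open('o4.pkl','rb'))
c=o['wrist'][2]; yb=.08434; R=np.array([[np.cos(yb),np.sin(yb)],[-np.sin(yb),np.cos(yb)]]); B=np.array([.63162,-.01341])
T=np.array([.5563,-.0183]); print('tcp board',1e3*R@(T-B))
f=lambda u,v,z:np.round(1e3*R@(atz(c,(u+.5)/4-.5+230,(v+.5)/4-.5+30,z)[:2]-B),1)
for n,u,v,z in [('board edge y L',200,79,.012),('board edge y R',560,78.5,.012),('leaf edge y',200,143,.0154),('leaf edge y',560,142,.0154),('plate corner',604,59,.022),('plate edge far',604,80,.022),('plate edge near',545.5,600,.022),('lip outer far',45,75,.0604),('lip outer near',50,595,.0604),('lip inner far',144,75,.0604),('lip end',90,70,.0604)]: print(n,f(u,v,z))
t=o['top'][2]
g=lambda u,v,z:np.round(1e3*R@(atz(t,(u+.5)/9-.5+205,(v+.5)/9-.5+145,z)[:2]-B),1)
for n,u,v,z in [('T board R',655,115,.012),('T board R front',675,305,.012),('T leaf R',634,115,.0154),('T lip R',659,292,.0604),('T lip out R edge',515,308,.0604),('T board L',77,168,.012),('T board L front',99,358,.012),('T leaf L',98,175,.0154),('plate R',655,107,.022)]: print(n,g(u,v,z))
# numeric leaf/ply gradient along a wrist column
p=o['wrist'][0].astype(int)
for u in (290,340): print(u,[tuple(p[v,u]) for v in range(46,70,1)][0:24:2])
E
```

```text
tcp board [-75.46420813   1.47234191]
board edge y L [-59.7 120.7]
board edge y R [ -2.  120.8]
leaf edge y [-59.8 110.7]
leaf edge y [ -2.3 110.8]
plate corner [  0.4 121.1]
plate edge far [  0.7 118.2]
plate edge near [ 1.  37.4]
lip outer far [-82.5 110. ]
lip outer near [-82.7  46.7]
lip inner far [-70.8 110. ]
lip end [-77.2 110.5]
T board R [   1.  -119.7]
T board R front [ -79.  -119.5]
T leaf R [   0.9 -111. ]
T lip R [ -84.2 -110.8]
T lip out R edge [-85.1 -53.8]
T board L [  1.7 117.1]
T board L front [-78.2 114.4]
T leaf L [ -3.  108.6]
plate R [   1.6 -119.4]
290 [(np.int64(196), np.int64(164), np.int64(126)), (np.int64(196), np.int64(164), np.int64(127)), (np.int64(170), np.int64(147), np.int64(104)), (np.int64(177), np.int64(161), np.int64(124)), (np.int64(180), np.int64(163), np.int64(125)), (np.int64(183), np.int64(166), np.int64(128)), (np.int64(187), np.int64(169), np.int64(130)), (np.int64(190), np.int64(172), np.int64(133)), (np.int64(193), np.int64(174), np.int64(135)), (np.int64(196), np.int64(178), np.int64(137)), (np.int64(177), np.int64(180), np.int64(192)), (np.int64(173), np.int64(180), np.int64(201))]
340 [(np.int64(186), np.int64(156), np.int64(121)), (np.int64(186), np.int64(156), np.int64(120)), (np.int64(168), np.int64(148), np.int64(110)), (np.int64(174), np.int64(159), np.int64(122)), (np.int64(178), np.int64(162), np.int64(124)), (np.int64(181), np.int64(164), np.int64(126)), (np.int64(185), np.int64(168), np.int64(129)), (np.int64(188), np.int64(170), np.int64(131)), (np.int64(191), np.int64(173), np.int64(133)), (np.int64(195), np.int64(176), np.int64(136)), (np.int64(182), np.int64(185), np.int64(198)), (np.int64(180), np.int64(187), np.int64(209))]
```

```bash
python3 - <<'E'
from h import *
import pickle
o=pickle.load(open('o4.pkl','rb'));o0=pickle.load(open('o0.pkl','rb')); t=o['top'][2]
yb=.08434;C,S=np.cos(yb),np.sin(yb)
P=lambda x,y,z:proj(t,(.63162+C*x-S*y,-.01341+S*x+C*y,z))
g4=cv2.cvtColor(o['top'][0],cv2.COLOR_RGB2GRAY).astype(float);g0=cv2.cvtColor(o0['top'][0],cv2.COLOR_RGB2GRAY).astype(float)
b0=o0['top'][0].astype(int)
for y in (-.065,-.075,-.085,-.095):
    u,v=P(-.08,y,.0604); u2,v2=P(-.08,y,.0124); u3,v3=P(-.08,y,.012); k=int(round(u))
    px=np.hypot(*np.subtract(P(-.08,y,.06),P(-.09,y,.06)))/10
    print('y',y,'col',round(u,1),'pred top row %.2f bottom %.2f (cols %.1f) px/mm %.3f'%(v,v2,u2,px)); r=int(v)-3
    print('  now rows from',r,g4[r:r+11,k].round().tolist())
    print('  o0 blue-ratio rows from',r,g0[r:r+11,int(round(u3))].round().tolist(),(b0[r:r+11,int(round(u3)),0]-b0[r:r+11,int(round(u3)),2]).tolist())
E
```

```text
y -0.065 col 264.8 pred top row 177.07 bottom 180.10 (cols 264.7) px/mm 0.275
  now rows from 174 [146.0, 142.0, 139.0, 147.0, 103.0, 53.0, 44.0, 78.0, 114.0, 113.0, 111.0]
  o0 blue-ratio rows from 174 [140.0, 137.0, 137.0, 139.0, 140.0, 143.0, 70.0, 116.0, 117.0, 110.0, 113.0] [64, 62, 63, 63, 63, 66, 47, 66, 67, 63, 64]
y -0.075 col 267.6 pred top row 176.81 bottom 179.84 (cols 267.4) px/mm 0.275
  now rows from 173 [143.0, 145.0, 140.0, 143.0, 149.0, 68.0, 47.0, 44.0, 116.0, 118.0, 112.0]
  o0 blue-ratio rows from 173 [136.0, 138.0, 138.0, 137.0, 136.0, 140.0, 141.0, 64.0, 114.0, 116.0, 111.0] [62, 63, 60, 63, 63, 64, 66, 39, 66, 66, 63]
y -0.085 col 270.4 pred top row 176.54 bottom 179.58 (cols 270.2) px/mm 0.275
  now rows from 173 [144.0, 145.0, 139.0, 143.0, 151.0, 66.0, 42.0, 43.0, 118.0, 117.0, 113.0]
  o0 blue-ratio rows from 173 [146.0, 147.0, 145.0, 145.0, 145.0, 148.0, 162.0, 91.0, 115.0, 116.0, 111.0] [66, 65, 66, 65, 68, 67, 44, 46, 66, 66, 62]
y -0.095 col 273.2 pred top row 176.27 bottom 179.32 (cols 272.9) px/mm 0.275
  now rows from 173 [144.0, 144.0, 140.0, 146.0, 107.0, 54.0, 45.0, 75.0, 117.0, 117.0, 112.0]
  o0 blue-ratio rows from 173 [140.0, 140.0, 139.0, 138.0, 138.0, 140.0, 101.0, 96.0, 118.0, 114.0, 110.0] [64, 65, 64, 63, 63, 66, 57, 58, 67, 65, 62]
```

Relative to the board, the strip has about 3.3 mm still to go. The wrist-to-plate reading gives 3.3 mm and the top-edge profile 3.0–3.5 mm. It is centred, with a side margin of 10.0 mm, and it is square.

>>> {"fn": "drive_tool", "kwargs": {"travel": [[0,0.5,0],[0,1,0],[0,1.5,0],[0,2,0],[0,2.5,0],[0,3,0],[0,3.3,0],[0,3.3,0.1],[0,3.3,0.3],[0,3.3,0.5]], "rot": [[0,0,0],[0,0,0],[0,0,0],[0,0,0],[0,0,0],[0,0,0],[0,0,0],[0,0,0],[0,0,0],[0,0,0]], "grip": [5,5,5,5,5,5,5,5,5,5]}}

```text
t: 12.6
tcp_pos: [0.5595, -0.018, 0.03]
orientation: [-3.142, 0.0, 1.655]
contact_force: [0.4, -0.4, -0.6]
gripper_width: 0.131
finger_force: 40.0
```

```bash
python3 - <<'E'
from h import *
import pickle
from go import go
o={n:cam(n) for n in ("wrist","top")}; o4=pickle.load(open('o4.pkl','rb')); pickle.dump(o,open('o5.pkl','wb'))
go(-.0722)
t=o['top'][2]; yb=.08434;C,S=np.cos(yb),np.sin(yb)
P=lambda x,y,z:proj(t,(.63162+C*x-S*y,-.01341+S*x+C*y,z))
g=cv2.cvtColor(o['top'][0],cv2.COLOR_RGB2GRAY).astype(float)
r=[]
for k in range(262,276):
    y=np.interp(k,[264.8,273.2],[-.065,-.095]); v=P(-.08,y,.06)[1]; col=g[int(v)-2:int(v)+6,k]
    i=np.argmax(col<95); L,D=148.,46.   # half-level crossing, area method
    e=int(v)-2-.5+sum(np.clip((q-D)/(L-D),0,1) for q in col[:np.argmin(col)+1]); r.append((e-v)/.275)
print('top: overhang mm',np.round(r,1),np.mean(r))
# wrist: leaf/ply step in rows and lip outer step in columns, plate edge
w=cv2.cvtColor(o['wrist'][0],cv2.COLOR_RGB2GRAY).astype(float)
bw=o['wrist'][0].astype(int); bl=bw[:,:,2]-bw[:,:,0]
for row in (60,90,140): print(row,[int(x) for x in bl[row,236:250]], 'plate',[int(x) for x in w[row,360:386]])
E
```

```text
tool dx,dy mm -1.463956605533038 0.008544762994454108 rotz -0.0003481839055781144 z 0.030038056489456438 rpy [3.14155394e+00 7.36467823e-05 1.65478814e+00] F [-1.17421746 -0.24471955 -1.25241019] t 12.7
top: overhang mm [ 0.   0.7  0.  -0.2 -0.  -0.4 -0.2 -0.4 -0.3  0.2 -0.1 -0.  -0.6 -0.9] -0.15489029775705734
60 [-61, -61, -60, -60, -40, 4, 29, 29, 29, 29, 29, 29, 29, 28] plate [170, 170, 170, 170, 169, 170, 169, 169, 169, 169, 169, 159, 130, 108, 115, 144, 169, 171, 172, 170, 169, 169, 165, 164, 167, 167]
90 [-60, -60, -62, -62, -63, -19, 29, 29, 29, 29, 29, 28, 29, 28] plate [184, 184, 183, 181, 182, 184, 185, 184, 170, 134, 109, 123, 152, 171, 173, 172, 171, 170, 167, 165, 166, 169, 169, 158, 159, 174]
140 [-62, -63, -63, -64, -63, -43, 3, 29, 29, 29, 30, 30, 29, 29] plate [186, 186, 184, 166, 122, 109, 136, 170, 173, 174, 171, 169, 168, 167, 166, 169, 170, 168, 171, 176, 175, 174, 174, 173, 172, 172]
```

The strip is flush (-0.15 mm) and just touching the plywood. Now I'll press in small steps.

>>> {"fn": "drive_tool", "kwargs": {"travel": [[0,0,0.1],[0,0,0.2],[0,0,0.3],[0,0,0.4],[0,0,0.5],[0,0,0.5],[0,0,0.5],[0,0,0.5],[0,0,0.5],[0,0,0.5]], "rot": [[0,0,0],[0,0,0],[0,0,0],[0,0,0],[0,0,0],[0,0,0],[0,0,0],[0,0,0],[0,0,0],[0,0,0]], "grip": [5,5,5,5,5,5,5,5,5,5]}}

```text
t: 13.7
tcp_pos: [0.5596, -0.018, 0.03]
orientation: [3.141, 0.0, 1.655]
contact_force: [-3.2, 0.1, 6.4]
gripper_width: 0.127
finger_force: 40.0
```

>>> {"fn": "drive_tool", "kwargs": {"travel": [[0,0,0.1],[0,0,0.2],[0,0,0.3],[0,0,0.4],[0,0,0.5],[0,0,0.5],[0,0,0.5],[0,0,0.5],[0,0,0.5],[0,0,0.5]], "rot": [[0,0,0],[0,0,0],[0,0,0],[0,0,0],[0,0,0],[0,0,0],[0,0,0],[0,0,0],[0,0,0],[0,0,0]], "grip": [5,5,5,5,5,5,5,5,5,5]}}

```text
t: 14.7
tcp_pos: [0.5596, -0.018, 0.03]
orientation: [3.141, 0.0, 1.655]
contact_force: [-3.9, -0.9, 8.4]
gripper_width: 0.129
finger_force: 40.0
```

```bash
python3 - <<'E'
from h import *
import pickle
F=[]
for i in range(3):
    w,d,c=cam('wrist'); F.append(robot.get_state()['contact_force'])
s=robot.get_state(); print(np.round(F,1),s['torque'],s['t'],s['tcp_pos'],s['orientation'])
p,d,t=cam('top')
yb=.08434;C,S=np.cos(yb),np.sin(yb)
P=lambda x,y,z:proj(t,(.63162+C*x-S*y,-.01341+S*x+C*y,z))
g=cv2.cvtColor(p,cv2.COLOR_RGB2GRAY).astype(float); r=[]
for k in range(262,276):
    y=np.interp(k,[264.8,273.2],[-.065,-.095]); v=P(-.08,y,.06)[1]; col=g[int(v)-2:int(v)+6,k]
    r.append((int(v)-2.5+sum(np.clip((q-46)/102,0,1) for q in col[:np.argmin(col)+1])-v)/.275)
print('overhang',np.mean(r))
# plate lift: compare plate edge & leaf side with previous wrist picture
o=pickle.load(open('o5.pkl','rb'))['wrist'][0].astype(int)
print('mean wrist image change, plate region',np.abs(w.astype(int)-o)[60:200,390:470].mean(),'leaf',np.abs(w.astype(int)-o)[50:200,240:370].mean())
for cc in (290,340):
    b=w[:,cc,2].astype(int)-w[:,cc,0]; print('leaf side row',[int(x) for x in b[60:72]])
E
```

```text
[[-3.2  0.8  9.1]
 [-3.6  0.7  9.1]
 [-3.9 -0.1  8.6]] [0.0291587  0.67337096 0.02305824] 14.85 [ 0.55957839 -0.01803486  0.03004285] [3.14111296e+00 1.34527110e-04 1.65474359e+00]
overhang -0.180355029104148
mean wrist image change, plate region 0.3011607142857143 leaf 0.29864957264957265
leaf side row [-57, -59, -58, -58, -59, -43, 15, 28, 28, 28, 28, 28]
leaf side row [-57, -57, -59, -59, -60, -42, 16, 29, 29, 30, 28, 29]
```

>>> {"fn": "drive_tool", "kwargs": {"travel": [[0,0,0.1],[0,0,0.2],[0,0,0.3],[0,0,0.4],[0,0,0.5],[0,0,0.6],[0,0,0.6],[0,0,0.6],[0,0,0.6],[0,0,0.6]], "rot": [[0,0,0],[0,0,0],[0,0,0],[0,0,0],[0,0,0],[0,0,0],[0,0,0],[0,0,0],[0,0,0],[0,0,0]], "grip": [5,5,5,5,5,5,5,5,5,5], "newtons": 50}}

```text
t: 15.9
tcp_pos: [0.5596, -0.018, 0.03]
orientation: [3.141, 0.0, 1.655]
contact_force: [-4.7, 0.4, 13.0]
gripper_width: 0.129
finger_force: 50.0
```

>>> {"fn": "drive_tool", "kwargs": {"travel": [[0,0,0.1],[0,0,0.1],[0,0,0.1],[0,0,0.1],[0,0,0.1],[0,0,0.1],[0,0,0.1],[0,0,0.1],[0,0,0.1],[0,0,0.1]], "rot": [[0,0,0],[0,0,0],[0,0,0],[0,0,0],[0,0,0],[0,0,0],[0,0,0],[0,0,0],[0,0,0],[0,0,0]], "grip": [5,5,5,5,5,5,5,5,5,5]}}

```text
t: 16.9
tcp_pos: [0.5596, -0.018, 0.03]
orientation: [3.141, 0.0, 1.655]
contact_force: [-4.7, -0.3, 13.4]
gripper_width: 0.128
finger_force: 50.0
```

```bash
python3 - <<'E'
from h import *
import pickle
F=[]
for i in range(4):
    w,d,c=cam('wrist'); F.append(robot.get_state()['contact_force'])
s=robot.get_state(); print(np.round(F,1),s['t'],s['tcp_pos'],s['orientation'])
o=pickle.load(open('o5.pkl','rb'))['wrist'][0].astype(int)
print('change plate',np.abs(w.astype(int)-o)[60:200,390:470].mean())
E
```

```text
[[-4.1 -0.4 12.7]
 [-4.8  0.1 12. ]
 [-4.6 -0.1 12.6]
 [-4.3  0.2 13.3]] 17.1 [ 0.55955906 -0.01801867  0.03001528] [3.14094146e+00 1.85257684e-04 1.65483229e+00]
change plate 0.3219642857142857
```

>>> {"fn": "drive_tool", "kwargs": {"travel": [[0,0,0.15],[0,0,0.15],[0,0,0.15],[0,0,0.15],[0,0,0.15],[0,0,0.15],[0,0,0.15],[0,0,0.15],[0,0,0.15],[0,0,0.15]], "rot": [[0,0,0],[0,0,0],[0,0,0],[0,0,0],[0,0,0],[0,0,0],[0,0,0],[0,0,0],[0,0,0],[0,0,0]], "grip": [5,5,5,5,5,5,5,5,5,5]}}

```text
t: 18.1
tcp_pos: [0.5596, -0.0181, 0.03]
orientation: [3.141, 0.0, 1.655]
contact_force: [-5.2, -0.1, 14.4]
gripper_width: 0.126
finger_force: 50.0
```

```bash
python3 - <<'E'
from h import *
print(robot.get_state()['contact_force'], robot.job_done())
E
```

```text
the job is handed in; nothing more can be done
[-5.20327237 -0.05111341 14.3849757 ] None
```

I slid the strip in under the hearth plate with no sign of the plate lifting, and handed it in still gripped and pressed down at 14.4 N; it measured flush to about 0.2 mm, centred and square just before the final press.

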